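# Mount the reader head on its ball

## Task

Lift the reader head out of its parking bay and stand it on the open bench, let go, and raise its locking handle there. Then take it again, lower it onto the ball of the base plate so that it sits fully down with its tail lying along the long end of the plate, and press the handle right down to lock it. Keep the head upright and do not disturb the vial rack, the jar or the tip box.

Things in the scene. Friction and masses are not known exactly. Their poses are not given: they have to be found in the camera images.
- head: Loose reader head, 0.5 to 0.75 kg, aluminium, 190 mm long. Origin: on the flat underside, below the middle of the ball socket; z up, x to the nose. Housing x -28..28, y -25.5..25.5, z 0..58 mm; behind it a tail block x -86..-28, y -22..22, z 0..34, with fin and reader box. Underside flat from x -86 to 28. Centre of mass about (-33, 0, 32) mm. Starts in the bay, origin 10 mm above the bench.
- socket (a point): Where the ball's centre sits in the seated head, at (0, 0, 30) mm in its frame. The socket is a square hole, 40 x 39 mm, open below, roof at z = 52. With the handle down a pawl inside blocks it, so the head cannot go down over the ball; it is clear once the handle is raised beyond about 1.4 rad.
- reader (a point): Middle of the grey reader box at the head's tail end: x -118 to -86, y -24 to 24, z 4 to 44 mm in the head's frame.
- handle (a joint): Locking handle, rad: 0 = down (flat over the housing, pointing to the nose; locked), 1.9 = fully raised, leaning back over the fin, which then cannot be taken from above. Axis along the head's y through point handle_hinge. Friction 0.06 N m holds it at any angle; the pawl follows it. Starts at 0 to 0.08.
- handle_hinge (a point): Hinge axis of the handle, at (-48, 0, 64) mm in the head's frame.
- handle_tip (a point): Point on the handle's centre line 106 mm from the hinge, 14 mm short of its end; x runs along the bar to its end. Flat steel bar 20 mm wide (y), 8 mm thick. When down it overhangs the housing's front by 44 mm, its underside 60 mm above the head's underside. Pinched lightly across its width (about 10 N) it turns between the pads; a hard pinch may lift the head.
- fin (a point): Middle of the carrying fin's gripping part, at (-74, 0, 72) mm in the head's frame. The fin is 24 mm long (x), 18 mm wide (y), its top at z = 86.
- housing_mid (a point): Middle of the housing, at (0, 0, 38) mm in the head's frame; the housing is 51 mm wide along y here.
- bay: Fixed white parking bay. Origin on the bench, below the head's origin; same axes as the parked head. Floor plate 10 mm thick (x -125 to 81, y -39 to 39), two cheeks 85 mm high (x -30 to 80, inner faces at y = -31 and 31, 8 mm thick), front stop 45 mm high at x = 80. The rear is open: the fin stands clear of the cheeks.
- base: Fixed steel base plate with a ball. Origin on the bench below the ball; z up. Plate 12 mm thick, x -125 to 45, y -40 to 40: the long end is towards its -x, where the head's tail must lie.
- ball (a point): Centre of the steel ball, diameter 36 mm, 42 mm above the bench, on a stem of diameter 18 mm. When the head is down on the plate its origin is 30 mm below this point.
- plate_top (a point): Top face of the base plate, on the ball's axis, 12 mm above the bench; axes as base. The seated head's origin lies here.
- rack: Bystander: black vial rack with white-capped vials, 60 x 200 mm, 64 mm high; origin under its centre.
- jar: Bystander: amber jar, diameter 72 mm, 100 mm high; origin under its centre.
- tipbox: Bystander: grey tip box with a clear lid, 87 x 122 mm, 65 mm high; origin under its centre.

How it is judged:
By the outcome, as a careful person would: the job done as asked, in the order asked, and still so for the second after the job is handed in, with the robot touching nothing.
It also fails if it takes over 72 s, if anything falls off the work surface, if the arm or the gripper's body presses on something with over 40 N, if the wrist force passes 120 N, or if a joint passes its speed limit or range.

## Robot

A 7-joint arm with a two-finger parallel gripper is mounted at the origin on the work surface. World frame = base frame: x ahead of the robot, y to its left, z up, the work surface at z = 0. Lengths are in m, angles in rad, forces in N, time in s.
With the tool pointing down it reaches from about 0.4 to 0.85 m from the base axis. Payload 4.4 kg.
Tool frame: the origin (TCP) lies midway between the tips of the shut fingers; the grasp point (between the pads) lies 19 mm behind it (arm.grip_depth is the distance from the TCP to the grasp point, in m); y points along the fingers, z is the direction in which the jaws open and shut, and the axes are right-handed (so a half turn about y gives the same grasp; the last joint's range is limited). The gripper opens to 94 mm and grips with 3 to 60 N. Pads are 16 mm wide; open, the fingers measure 119 mm over their backs; the gripper's body (75 mm by 177 mm) begins 78 mm behind the grasp point.
Start: joints at [-1.181, 0.628, 0.038, 1.517, -0.027, 0.996, -0.02], TCP at [0.286, 0.584, 0.205] pointing down, gripper open.
Joint ranges: [-3.06, 3.06], [-0.37, 2.12], [-1.25, 1.32], [0.18, 2.47], [-1.1, 4.24], [0.23, 1.98], [-2.94, 2.94]. Speed limits (rad/s): [2.57, 2.57, 3.14, 3.14, 3.14, 3.14, 3.14].

## Interface

Orientations are given as a unit quaternion [w, x, y, z].
In Python, from station import monitor, imaging, close_job, arm gives the robot as it stands. The module is installed in compiled form; this text tells all that it offers.
- The arm moves only by the tool move_arm, never from a script. Its arguments are lists of equal length, an entry for each row: "turn": the turn, a rotation vector about the world's x, y, z in rad, a list of three; "dp": the shift along the world's x, y, z in m, a list of three; "fingers": the closure, from 0 (fully open) to 1 (shut). In form: {"turn": [[rx, ry, rz], ...], "dp": [[dx, dy, dz], ...], "fingers": [fingers, ...]}. A call has 1 to 20 rows; each row shifts and turns the commanded pose from where the row before left it; what a row does not reach is not made up. A row lasts 1/10 s, in which the tool goes at most 50 mm and 8.59 degrees, less where a joint would pass 70% of its speed; a pose out of reach is approached as far as the arm can. A call is refused whole if a number of a shift passes 0.05 or a number of a turn 0.15, either way. A call with a gripper value outside its range is refused whole. The fingers move at their own pace and stop on an object; "grip_force" is the grip in N (left out, the last holds). Time passes only in rows, so rows that do not move let the fingers close. It gives the time, the measured TCP pose, the force and the opening at its end, in the units of the state.
- monitor.get_obs(): the state, without advancing time (a new reading comes with each control period).
- imaging.snapshot(name): name is "scene" or "top" or "wrist"; returns a dict with "img" (400x640x3 uint8, red, green, blue), "fx", "fy", "cx", "cy" (pixels), "distortion" ([k1, k2, p1, p2, k3] as OpenCV has them; the pictures are not rectified), "extrinsics" (4x4, takes a point from camera to world coordinates). Camera axes: x right, y up, looking along -z (the intrinsics and any distortion apply to the point x, -y, -z); pixel columns grow to the right and rows downward; lengths in m; the calibration is good to about 2 mm. A picture is of the moment at which its call begins. There is no depth.
- close_job(): hands the job in, once; it reports no verdict.
The state is a dict: "clock": time; "joints": joint angles; "qd": joint speeds; "tau": joint torques, N m; "eef_pos": TCP position; "tool_rot": TCP orientation; "ft_force": force on the tool from outside, world axes, zero at the start; "ft_torque": the same for the moment, N m; "grip_width": finger opening in m.
Only numpy, scipy, OpenCV 4.12 (cv2) and the standard library are available. Lean on these libraries where they do the work, as an engineer would, in place of code of your own. Each camera call takes 0.05 s, during which the arm holds its last target. There are 200 camera calls.

## Working session

There is one attempt and no reset: what is moved stays moved. The work goes in short steps, Python scripts to look and compute and a tool call to move; the robot and the scene stay as the last step left them, time stands still between calls to the robot, and variables do not carry over. Pictures are saved under pics/ and viewed, about 8 in all and at most 12, crops included, and the job is handed in when it is done.

Besides the shell and the picture viewer there is one more tool, called after "Emit:" by a JSON object that holds its "fn" and its "kwargs". move_arm: Moves the arm, as the interface text tells. Its arguments: {"type":"object","properties":{"turn":{"type":"array"},"dp":{"type":"array"},"fingers":{"type":"array"},"grip_force":{"type":"number"}},"required":["turn","dp","fingers"]}

```bash
mkdir -p pics; cat > h.py <<'E'
import numpy as np, cv2, json
from station import monitor, imaging, close_job, arm
def snap(n,f):
    s=imaging.snapshot(n); cv2.imwrite('pics/'+f+'.png',cv2.cvtColor(s['img'],cv2.COLOR_RGB2BGR))
    np.savez('pics/'+f,K=[s['fx'],s['fy'],s['cx'],s['cy']],D=s['distortion'],E=s['extrinsics']); return s
def ld(f):
    d=np.load('pics/'+f+'.npz'); fx,fy,cx,cy=d['K']; return np.array([[fx,0,cx],[0,fy,cy],[0,0,1]]),d['D'],d['E']
def ray(f,uv):
    K,D,E=ld(f); p=cv2.undistortPoints(np.array(uv,float).reshape(-1,1,2),K,D).reshape(-1,2)
    d=np.c_[p[:,0],-p[:,1],-np.ones(len(p))]@E[:3,:3].T; return E[:3,3],d
def onz(f,uv,z):
    o,d=ray(f,uv); z=np.broadcast_to(z,len(d)); return o+d*((z-o[2])/d[:,2])[:,None]
def proj(f,P):
    K,D,E=ld(f); P=np.asarray(P,float).reshape(-1,3); c=(P-E[:3,3])@E[:3,:3]; c=c*[1,-1,-1]
    return cv2.projectPoints(c,np.zeros(3),np.zeros(3),K,D)[0].reshape(-1,2)
def crop(f,x0,y0,x1,y1,k,o):
    i=cv2.imread('pics/'+f+'.png')[y0:y1,x0:x1]; cv2.imwrite('pics/'+o+'.png',cv2.resize(i,None,fx=k,fy=k,interpolation=cv2.INTER_CUBIC))
E
python3 - <<'E'
from h import *
for n in ('scene','top','wrist'): snap(n,n+'0')
a=[cv2.imread(f'pics/{n}0.png') for n in ('top','scene')]
cv2.imwrite('pics/c0.png',cv2.resize(np.vstack(a),None,fx=.75,fy=.75,interpolation=cv2.INTER_AREA))
for n in ('scene','top','wrist'): print(n,ld(n+'0'))
print(monitor.get_obs(),arm.grip_depth)
E
```

```text
scene (array([[377.90914306,   0.        , 320.66033573],
       [  0.        , 377.90914306, 201.98559576],
       [  0.        ,   0.        ,   1.        ]]), array([-0.00530725,  0.        ,  0.        ,  0.        ,  0.        ]), array([[ 0.04097767, -0.86130977,  0.50642503,  1.21187341],
       [ 0.99914273,  0.03830886, -0.01569183, -0.01525784],
       [-0.00588504,  0.5066339 ,  0.86214121,  1.10058281],
       [ 0.        ,  0.        ,  0.        ,  1.        ]]))
top (array([[514.93499751,   0.        , 308.09440317],
       [  0.        , 514.93499751, 198.50270444],
       [  0.        ,   0.        ,   1.        ]]), array([-0.0571277,  0.       ,  0.       ,  0.       ,  0.       ]), array([[ 1.89263049e-02,  9.91680589e-01, -1.27324014e-01,
         3.58193299e-01],
       [-9.99819399e-01,  1.89914961e-02, -7.02057364e-04,
        -1.14228803e-02],
       [ 1.72185685e-03,  1.27314306e-01,  9.91860929e-01,
         1.74799588e+00],
       [ 0.00000000e+00,  0.00000000e+00,  0.00000000e+00,
         1.00000000e+00]]))
wrist (array([[286.54889433,   0.        , 316.
[... 442 characters left out ...]
': 0.15, 'joints': array([-1.18075789,  0.6290854 ,  0.03850339,  1.51813622, -0.02702129,
        0.99633425, -0.02000782]), 'qd': array([-9.87083674e-04, -2.41535574e-03, -3.05730913e-04, -2.00027879e-03,
       -1.65703267e-03,  2.49975337e-04,  7.55763820e-05]), 'tau': array([ 2.03807547e-03, -5.50086379e+01,  1.14515260e+00, -1.86815715e+01,
       -5.21277334e-02,  2.09204009e-02,  8.81087203e-05]), 'eef_pos': array([0.28590626, 0.5831678 , 0.20479833]), 'tool_rot': array([-0.68831601,  0.68931353, -0.1599023 ,  0.15968462]), 'ft_force': array([-0.20289185,  0.31432886, -0.88003245]), 'ft_torque': array([-0.04113303, -0.04601311,  0.0060338 ]), 'grip_width': 0.09424441034540315} 0.0188
```

View pics/top0.png

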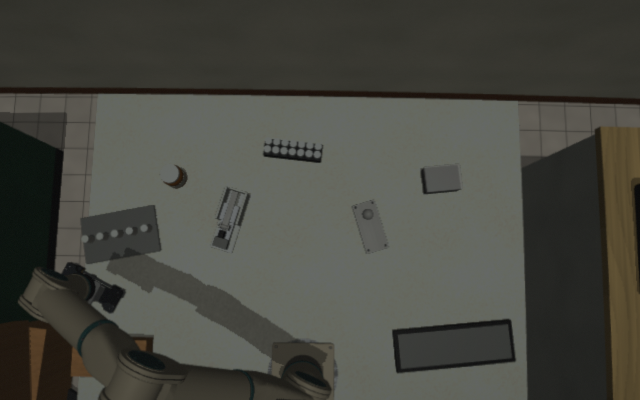

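View pics/scene0.png

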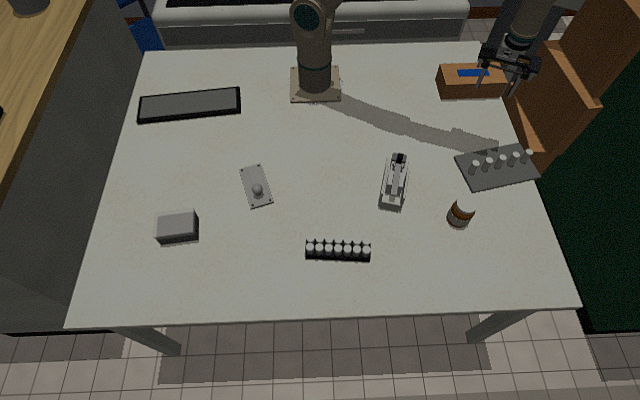

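The top view shows the bay and head at about (231,218), tail at the lower left. The plate is at (370,226) with the ball at (368,213), the rack at (293,150), the jar at (174,176) and the tip box at (440,179). I'll enlarge these areas.

```bash
python3 - <<'E'
from h import *
crop('top0',200,180,260,260,7,'a');crop('top0',340,190,400,270,7,'b')
crop('scene0',370,140,430,220,7,'c');crop('scene0',230,150,290,230,7,'d')
r=lambda n:cv2.convertScaleAbs(cv2.imread(f'pics/{n}.png'),alpha=1.2)
cv2.imwrite('pics/c1.png',cv2.resize(np.hstack([r('a'),r('b')]),(800,533)))
cv2.imwrite('pics/c2.png',cv2.resize(np.hstack([r('c'),r('d')]),(800,533)))
E
```

```text
(no output)
```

View pics/c1.png

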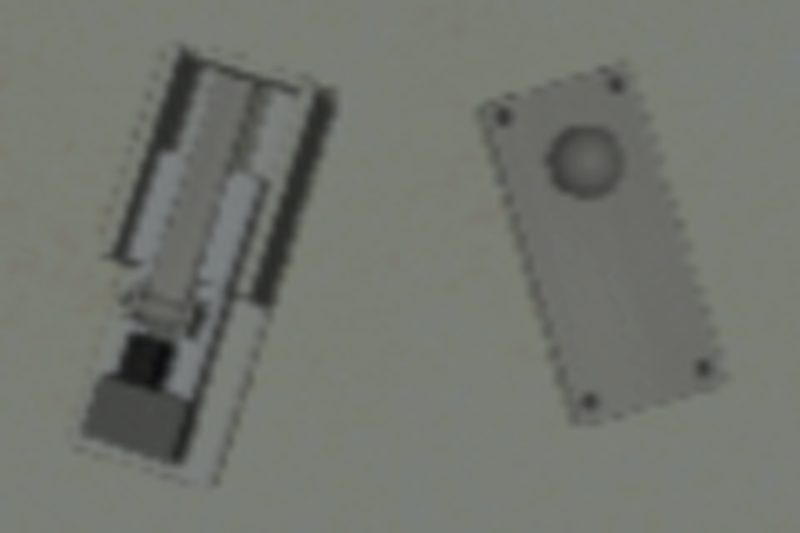

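View pics/c2.png

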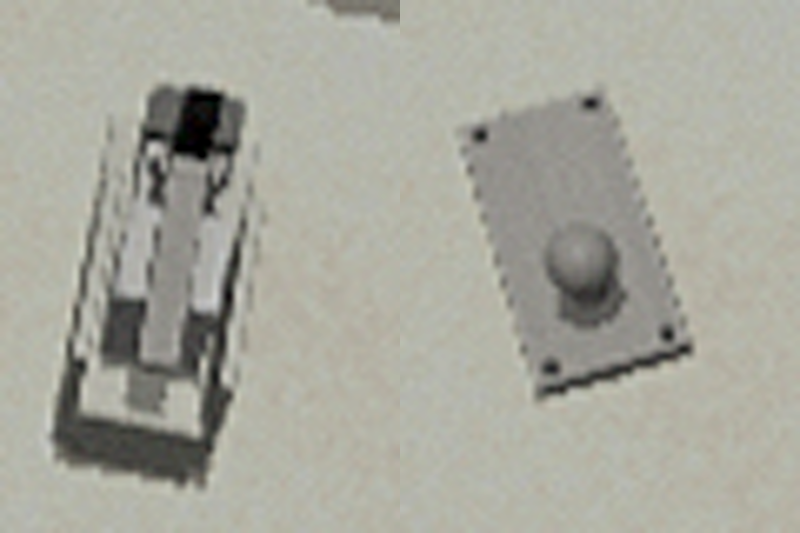

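```bash
cat > fit.py <<'E'
from h import *
from scipy.optimize import least_squares
S=400/60
def fit(obs,x0):
    def pts(p,M): c,s=np.cos(p[2]),np.sin(p[2]); return np.array(M)@np.array([[c,s,0],[-s,c,0],[0,0,1]])+[p[0],p[1],0]
    def res(p): return np.concatenate([(proj(f,pts(p,np.array(M)/1e3))-np.array(uv)) for f,M,uv in obs]).ravel()
    r=least_squares(res,x0,loss='soft_l1'); return r.x,res(r.x).reshape(-1,2).round(1)
def T(uv,x,y,off=0): return [[x+(u-off)/S,y+v/S] for u,v in uv]
E
python3 - <<'E'
from fit import *
bc=[[45,40,12],[45,-40,12],[-125,-40,12],[-125,40,12],[0,0,42]]
b=[('top0',bc,T([(483,105),(627,65),(727,380),(575,425),(587,162)],340,190,400)),
('scene0',bc,T([(690,348),(538,390),(460,130),(605,90),(580,258)],230,150,400))]
for o in (b,b[:1],b[1:]): print('base',*fit(o,[.5,-.2,.2]))
h=[('top0',[[-118,24,54],[-86,24,54],[-86,-24,54],[-118,-24,54],[72,10,78],[72,-10,78],[-125,-39,10],[-125,39,10]],
 T([(82,432),(103,375),(190,401),(180,462),(207,68),(250,82),(215,487),(75,445)],200,180)),
('scene0',[[-118,-24,54],[-118,24,54],[72,-10,78],[72,10,78]],T([(150,88),(243,98),(140,362),(182,368)],370,140))]
for o in (h,h[:1],h[1:]): print('head',*fit(o,[.5,.25,-.3]))
for n,uv,z in (('rack',(293,150),.064),('jar',(172,175),.1),('tip',(440,178),.065)): print(n,onz('top0',[uv],z))
E
```

```text
base [ 0.5297811  -0.20749184  0.30028132] [[-1.5 -0.6]
 [-0.6 -1. ]
 [-0.9 -0.2]
 [-0.8 -0.2]
 [-1.  -0.6]
 [-0.9 -1.3]
 [-1.3 -0.6]
 [-1.3 -1. ]
 [-1.2 -1.2]
 [-0.7  0.1]]
base [ 0.5281537  -0.21082866  0.29883311] [[-0.5 -0.1]
 [ 0.4 -0.5]
 [ 0.   0.4]
 [ 0.1  0.3]
 [-0.  -0.1]]
base [ 0.53347048 -0.20386687  0.29416047] [[ 0.1 -0.3]
 [-0.4  0.3]
 [-0.2 -0.3]
 [ 0.1 -0.5]
 [ 0.3  1. ]]
head [ 0.5238713   0.25112687 -0.23413289] [[-0.1  0.5]
 [-0.6 -0.4]
 [ 0.3 -0.6]
 [-0.8 -0.3]
 [-0.4 -0.3]
 [-0.9 -0.9]
 [-0.2 -0.5]
 [-1.5 -0.1]
 [-2.  -1.8]
 [-2.1 -1.3]
 [-0.9 -0.3]
 [-0.9 -0.2]]
head [ 0.5226673   0.24900219 -0.24099924] [[ 0.3  0.8]
 [-0.2 -0.1]
 [ 0.8 -0.2]
 [-0.4  0.1]
 [ 0.4  0.1]
 [-0.2 -0.5]
 [ 0.1 -0.1]
 [-1.1  0.1]]
head [ 0.52720185  0.25519025 -0.25841628] [[ 0.1 -1.1]
 [-0.  -0.3]
 [-0.1  0.4]
 [-0.1  0.6]]
rack [[0.73666073 0.04325368 0.064     ]]
jar [[0.63843563 0.4344853  0.1       ]]
tip [[ 0.65138936 -0.44763918  0.065     ]]
```

```bash
cat >> h.py <<'E'
from scipy.spatial.transform import Rotation as Ro
def Rt(o=None):
    q=(o or monitor.get_obs())['tool_rot']; return Ro.from_quat(np.roll(q,-1))
E
python3 - <<'E'
from h import *
R=Rt().as_matrix(); print(R.round(3)); s=ld('wrist0')[2]; o=monitor.get_obs()
print('cam in tool',(R.T@(s[:3,3]-o['eef_pos'])).round(4),(R.T@s[:3,:3]).round(3))
z=R[:,2]; print('jaw yaw',np.arctan2(z[1],z[0]))
E
```

```text
[[ 0.898 -0.001  0.44 ]
 [-0.44  -0.001  0.898]
 [ 0.    -1.    -0.001]]
cam in tool [-0.0768 -0.1794  0.0006] [[-0.    -0.965 -0.263]
 [ 0.     0.263 -0.965]
 [ 1.    -0.     0.   ]]
jaw yaw 1.11489404458562
```

Emit:
{"fn": "move_arm", "kwargs": {"turn": [[0, 0, -0.146], [0, 0, -0.146], [0, 0, -0.146], [0, 0, -0.146], [0, 0, -0.146], [0, 0, -0.146], [0, 0, -0.146], [0, 0, -0.146], [0, 0, -0.146], [0, 0, -0.146], [0, 0, -0.146], [0, 0, -0.146], [0, 0, -0.146], [0, 0, -0.146], [0, 0, -0.146], [0, 0, -0.146], [0, 0, -0.146], [0, 0, -0.146], [0, 0, -0.146], [0, 0, -0.146]], "dp": [[0.009, -0.016, 0.001], [0.009, -0.016, 0.001], [0.009, -0.016, 0.001], [0.009, -0.016, 0.001], [0.009, -0.016, 0.001], [0.009, -0.016, 0.001], [0.009, -0.016, 0.001], [0.009, -0.016, 0.001], [0.009, -0.016, 0.001], [0.009, -0.016, 0.001], [0.009, -0.016, 0.001], [0.009, -0.016, 0.001], [0.009, -0.016, 0.001], [0.009, -0.016, 0.001], [0.009, -0.016, 0.001], [0.009, -0.016, 0.001], [0.009, -0.016, 0.001], [0.009, -0.016, 0.001], [0.009, -0.016, 0.001], [0.009, -0.016, 0.001]], "fingers": [0, 0, 0, 0, 0, 0, 0, 0, 0, 0, 0, 0, 0, 0, 0, 0, 0, 0, 0, 0]}}

```text
clock: 2.15
eef_pos: [0.4662, 0.2631, 0.2254]
tool_rot: [0.085, -0.084, -0.702, 0.702]
ft_force: [1.0, -0.4, -0.4]
grip_width: 0.0938
```

```bash
python3 - <<'E'
from h import *
snap('wrist','w1'); o=monitor.get_obs(); print(o['clock'],o['eef_pos'],o['joints'].round(2)); R=Rt().as_matrix();print(R.round(3)[:,0])
crop('w1',200,50,520,310,2.5,'w1c')
E
```

```text
2.2 [0.46803647 0.25962571 0.22581253] [-1.12  0.58  0.88  1.83 -0.53  0.99 -1.84]
[-0.969  0.247 -0.002]
```

View pics/w1c.png

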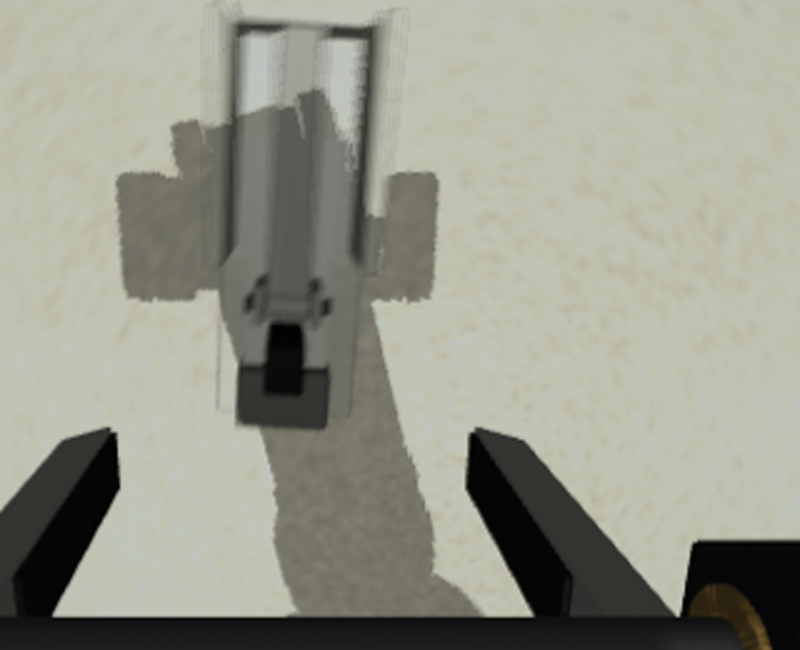

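The head is seen from the nose side: reader box corners at crop (239,367) to (327,428), black fin at (285,345), handle tip near (305,30). The picture is slightly blurred because the arm was still moving, so I'll take a settled one.

```bash
python3 - <<'E'
from h import *
snap('wrist','w2'); o=monitor.get_obs(); print(o['clock'],o['eef_pos'],o['qd'].round(3)); R=Rt().as_matrix();print(R.round(3)[:,0])
crop('w2',270,50,370,230,4.4,'a'); a=cv2.imread('pics/a.png')[:, :440]
crop('w2',280,140,350,230,8,'b'); b=cv2.imread('pics/b.png')
cv2.imwrite('pics/w2c.png',np.hstack([a[:600],np.zeros((600,0,3),np.uint8),cv2.resize(b[:600],(360,386)) if 0 else np.vstack([b[:600]])[:, :360]])); print(a.shape,b.shape)
E
```

```text
2.25 [0.46721691 0.26114234 0.22562774] [-0.022 -0.007 -0.068 -0.007 -0.     0.002  0.077]
[-0.972  0.237 -0.002]
(792, 440, 3) (720, 560, 3)
```

View pics/w2c.png

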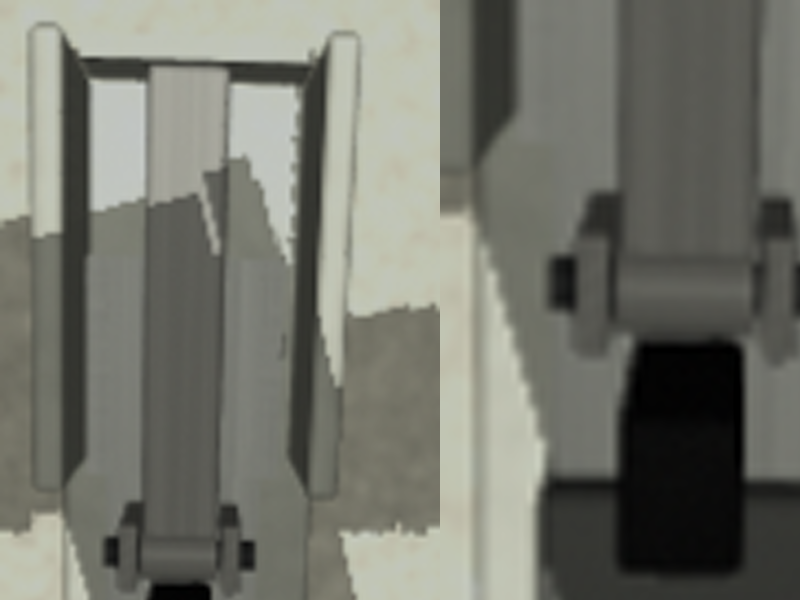

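Now the picture is sharp: cheek tops at crop (30,25), (32,490), (362,35) and (335,497), handle end (148,66) to (228,70), fin rear edge (622,572) to (743,572). I'll fit these.

```bash
python3 - <<'E'
from fit import *
def C(uv,x,y,s,off=0): return [[x+(u-off+.5)/s-.5,y+(v+.5)/s-.5] for u,v in uv]
bay=[('w2',[[80,39,85],[-30,39,85],[-30,31,85],[80,-39,85],[-30,-39,85],[-30,-31,85]],C([(30,25),(32,490),(63,492),(362,35),(335,497),(308,497)],270,50,4.4))]
hd=[('w2',[[72,10,78],[72,-10,78]],C([(148,66),(228,70)],270,50,4.4)),('w2',[[-86,9,96],[-86,-9,96],[-86,24,54]],C([(622,572),(743,572),(545,485)],280,140,8,440))]
for o in (bay,hd,bay+hd): print(*fit(o,[.524,.25,-.24]))
p=fit(hd,[.524,.25,-.24])[0]; c,s=np.cos(p[2]),np.sin(p[2])
print('fin',p[0]-.074*c,p[1]-.074*s); print(monitor.get_obs()['eef_pos'])
E
```

```text
[ 0.52411067  0.25073257 -0.27758575] [[-0.4 -0.7]
 [ 0.   0.4]
 [ 0.1  0.1]
 [ 0.2 -0.7]
 [ 0.5  0.7]
 [-0.5  0.5]]
[ 0.52544104  0.25143094 -0.26853561] [[-0.3 -0.6]
 [ 0.4 -1.2]
 [-0.1  0.5]
 [ 0.6  0.8]
 [-0.7  0.7]]
[ 0.52459567  0.25095593 -0.27436309] [[-0.9 -1.1]
 [-0.2  0.1]
 [-0.1 -0.2]
 [-0.4 -1.3]
 [ 0.3  0.2]
 [-0.7  0. ]
 [ 0.7  0. ]
 [ 1.5 -0.4]
 [ 0.   1.1]
 [ 0.7  1.4]
 [-0.5  1.1]]
fin 0.4540931689449662 0.2710646091395975
[0.46721691 0.26114234 0.22562774]
```

Emit:
{"fn": "move_arm", "kwargs": {"turn": [[0, 0, -0.033], [0, 0, 0], [0, 0, 0], [0, 0, 0], [0, 0, 0], [0, 0, 0], [0, 0, 0], [0, 0, 0], [0, 0, 0], [0, 0, 0], [0, 0, 0], [0, 0, 0], [0, 0, 0], [0, 0, 0], [0, 0, 0], [0, 0, 0]], "dp": [[-0.012, 0.008, 0], [0, 0, 0], [0, 0, -0.03], [0, 0, -0.03], [0, 0, -0.03], [0, 0, -0.03], [0, 0, -0.02], [0, 0, -0.01], [0, 0, -0.01], [0, 0, 0], [0, 0, 0], [0, 0, 0], [0, 0, 0], [0, 0, 0], [0, 0, 0], [0, 0, 0]], "fingers": [0, 0, 0, 0, 0, 0, 0, 0, 0, 0, 0.5, 0.8, 0.8, 0.85, 0.9, 1.0], "grip_force": 60}}

```text
clock: 3.85
eef_pos: [0.4541, 0.2717, 0.0656]
tool_rot: [-0.094, 0.094, 0.701, -0.701]
ft_force: [0.9, 0.3, 0.6]
grip_width: 0.0498
```

Emit:
{"fn": "move_arm", "kwargs": {"turn": [[0, 0, 0], [0, 0, 0], [0, 0, 0], [0, 0, 0], [0, 0, 0], [0, 0, 0], [0, 0, 0], [0, 0, 0]], "dp": [[0, 0, 0], [0, 0, 0], [0, 0, 0], [0, 0, 0], [0, 0, 0], [0, 0, 0], [0, 0, 0.005], [0, 0, 0.005]], "fingers": [1, 1, 1, 1, 1, 1, 1, 1]}}

```text
clock: 4.65
eef_pos: [0.453, 0.2716, 0.0751]
tool_rot: [0.095, -0.093, -0.7, 0.701]
ft_force: [0.4, -0.4, -5.8]
grip_width: 0.0177
```

Emit:
{"fn": "move_arm", "kwargs": {"turn": [[0, 0, 0], [0, 0, 0], [0, 0, 0], [0, 0, 0], [0, 0, 0], [0, 0, 0], [0, 0, 0], [0, 0, 0], [0, 0, 0], [0, 0, 0]], "dp": [[0, 0, 0.01], [0, 0, 0.015], [0, 0, 0.015], [0, 0, 0.015], [0, 0, 0.015], [0, 0, 0.015], [0, 0, 0.015], [0, 0, 0.01], [0, 0, 0], [0, 0, 0]], "fingers": [1, 1, 1, 1, 1, 1, 1, 1, 1, 1]}}

```text
clock: 5.65
eef_pos: [0.4536, 0.2717, 0.1853]
tool_rot: [0.094, -0.094, -0.701, 0.701]
ft_force: [0.5, -0.5, -5.8]
grip_width: 0.0177
```

```bash
python3 - <<'E'
from h import *
snap('scene','s1'); snap('wrist','w3'); crop('s1',360,110,440,220,5,'a'); crop('w3',200,30,400,306,2,'b')
a,b=[cv2.imread(f'pics/{n}.png')[:550,:400] for n in 'ab']; cv2.imwrite('pics/c3.png',np.hstack([a,b])); print(monitor.get_obs()['ft_force'])
E
```

```text
[ 0.1293302   0.97173679 -6.70026543]
```

View pics/c3.png

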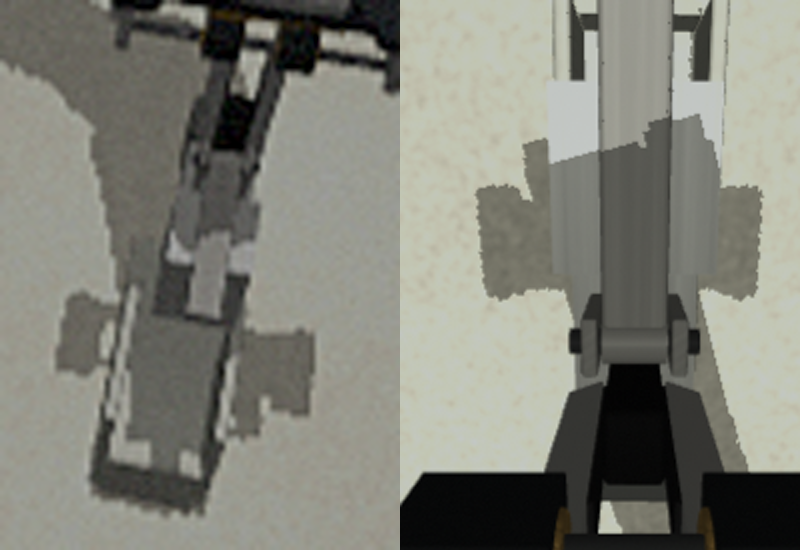

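The head hangs level on the fin, clear of the bay. In the scene crop the housing is at about (215,230), above the front stop at (160,470). Next I carry it to open bench.

Emit:
{"fn": "move_arm", "kwargs": {"turn": [[0, 0, 0.038], [0, 0, 0.038], [0, 0, 0.038], [0, 0, 0.038], [0, 0, 0.038], [0, 0, 0.038], [0, 0, 0.038], [0, 0, 0.038], [0, 0, 0.038], [0, 0, 0.038], [0, 0, 0.038], [0, 0, 0.038], [0, 0, 0.038], [0, 0, 0.038], [0, 0, 0.038], [0, 0, 0], [0, 0, 0]], "dp": [[0.001, -0.01, 0], [0.001, -0.015, 0], [0.001, -0.021, 0], [0.001, -0.021, 0], [0.001, -0.021, 0], [0.001, -0.021, 0], [0.001, -0.021, 0], [0.001, -0.021, 0], [0.001, -0.021, 0], [0.001, -0.021, 0], [0.001, -0.021, 0], [0.001, -0.021, 0], [0.001, -0.021, 0], [0.001, -0.012, 0], [0.001, -0.005, 0], [0, 0, 0], [0, 0, 0]], "fingers": [1, 1, 1, 1, 1, 1, 1, 1, 1, 1, 1, 1, 1, 1, 1, 1, 1]}}

```text
clock: 7.45
eef_pos: [0.4687, -0.0013, 0.1851]
tool_rot: [0.106, -0.107, 0.699, -0.699]
ft_force: [-0.4, 0.1, -6.1]
grip_width: 0.0177
```

Emit:
{"fn": "move_arm", "kwargs": {"turn": [[0, 0, 0], [0, 0, 0], [0, 0, 0], [0, 0, 0], [0, 0, 0], [0, 0, 0], [0, 0, 0], [0, 0, 0], [0, 0, 0], [0, 0, 0]], "dp": [[0, 0, -0.01], [0, 0, -0.02], [0, 0, -0.02], [0, 0, -0.02], [0, 0, -0.02], [0, 0, -0.01], [0, 0, -0.01], [0, 0, -0.004], [0, 0, 0], [0, 0, 0]], "fingers": [1, 1, 1, 1, 1, 1, 1, 1, 1, 1]}}

```text
clock: 8.45
eef_pos: [0.4696, -0.0014, 0.0719]
tool_rot: [-0.107, 0.106, -0.699, 0.699]
ft_force: [0.0, -0.7, -5.6]
grip_width: 0.0179
```

Emit:
{"fn": "move_arm", "kwargs": {"turn": [[0, 0, 0], [0, 0, 0], [0, 0, 0], [0, 0, 0], [0, 0, 0]], "dp": [[0, 0, -0.007], [0, 0, -0.005], [0, 0, -0.002], [0, 0, 0], [0, 0, 0]], "fingers": [1, 1, 1, 1, 1]}}

```text
clock: 8.95
eef_pos: [0.4691, -0.0015, 0.0575]
tool_rot: [-0.107, 0.107, -0.699, 0.699]
ft_force: [0.5, -0.1, -5.1]
grip_width: 0.0176
```

Emit:
{"fn": "move_arm", "kwargs": {"turn": [[0, 0, 0], [0, 0, 0], [0, 0, 0], [0, 0, 0], [0, 0, 0]], "dp": [[0, 0, -0.001], [0, 0, -0.001], [0, 0, -0.001], [0, 0, 0], [0, 0, 0]], "fingers": [1, 1, 1, 1, 1]}}

```text
clock: 9.45
eef_pos: [0.4692, -0.0013, 0.0554]
tool_rot: [0.107, -0.106, 0.699, -0.699]
ft_force: [-2.2, -0.3, 5.6]
grip_width: 0.0174
```

Emit:
{"fn": "move_arm", "kwargs": {"turn": [[0, 0, 0], [0, 0, 0], [0, 0, 0], [0, 0, 0], [0, 0, 0], [0, 0, 0], [0, 0, 0], [0, 0, 0], [0, 0, 0], [0, 0, 0], [0, 0, 0], [0, 0, 0]], "dp": [[0, 0, 0], [0, 0, 0], [0, 0, 0], [0, 0, 0], [0, 0, 0.02], [0, 0, 0.03], [0, 0, 0.03], [0.02, 0.006, 0.03], [0.02, 0.006, 0.03], [0.02, 0.006, 0.01], [0, 0, 0], [0, 0, 0]], "fingers": [0.5, 0.3, 0, 0, 0, 0, 0, 0, 0, 0, 0, 0]}}

```text
clock: 10.65
eef_pos: [0.5282, 0.0166, 0.2039]
tool_rot: [0.106, -0.107, 0.699, -0.699]
ft_force: [-1.2, 0.6, -1.1]
grip_width: 0.094
```

```bash
python3 - <<'E'
from h import *
snap('wrist','w4'); o=monitor.get_obs(); print(o['clock'],o['eef_pos'],o['ft_force'])
crop('w4',200,30,420,250,2.7,'w4c')
E
```

```text
10.7 [0.52739399 0.01641045 0.20351928] [-0.12187681  0.41863363 -1.23325658]
```

View pics/w4c.png

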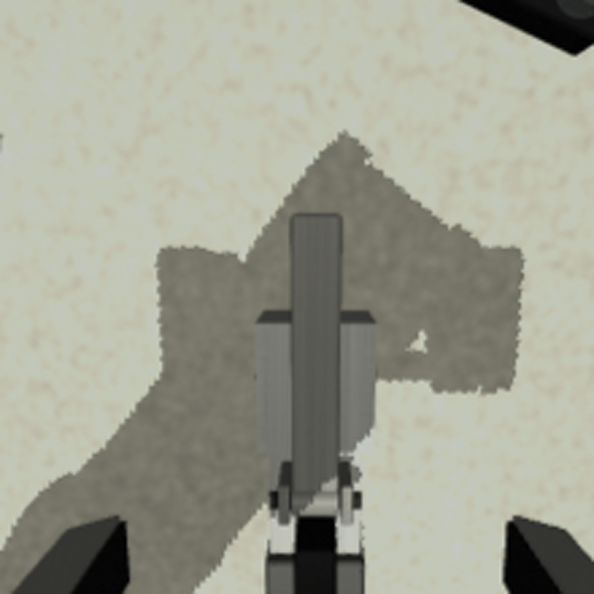

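```bash
python3 - <<'E'
from fit import *
def C(uv,x,y,s,off=0): return [[x+(u-off+.5)/s-.5,y+(v+.5)/s-.5] for u,v in uv]
hd=[('w4',[[72,10,68],[72,-10,68],[28,25.5,58],[28,-25.5,58],[28,25.5,0],[28,-25.5,0],[-86,24,44],[-86,-24,44]],C([(291,214),(342,214),(257,323),(376,322),(265,311),(369,311),(268,556),(363,556)],200,30,2.7))]
p,r=fit(hd,[.54,.02,.3]); print(p,r); c,s=np.cos(p[2]),np.sin(p[2])
for x in (58,0,-48,-74): print(x,p[0]+x*c/1e3,p[1]+x*s/1e3)
x=Rt().as_matrix()[:,0]; print(np.arctan2(-x[1],-x[0]),monitor.get_obs()['eef_pos'])
E
```

```text
[0.53975269 0.02069488 0.30202133] [[ 0.  -0.5]
 [ 0.1 -0.5]
 [-0.5 -0. ]
 [ 0.6  0.4]
 [-0.2 -0.5]
 [-0.2 -0.5]
 [-0.9  1.9]
 [ 1.4  2. ]]
58 0.5951274423652113 0.037947021965268314
0 0.5397526851289799 0.020694884096921714
-48 0.49392529983002975 0.0064172527576003904
-74 0.4691021327930985 -0.0013164642178653298
0.3022697075458411 [0.52739399 0.01641045 0.20351928]
```

The head stands upright at (0.540, 0.021) with yaw 0.302. Handle end at crop (291–342,214), housing front at y≈323. Next I pinch the handle tip, with the arc worked out by script.

```bash
cat > arc.py <<'E'
import numpy as np,sys
a,b,n,yaw,r=map(float,sys.argv[1:6]); th=np.linspace(a,b,int(n)+1)
P=np.c_[r*np.cos(th)*np.cos(yaw),r*np.cos(th)*np.sin(yaw),r*np.sin(th)]
C=np.round(P-P[0],3); D=np.diff(C,axis=0).round(3); print(D.tolist(),D.sum(0))
E
python3 arc.py 0.02 1.85 19 0.302 0.106
```

```text
[[-0.001, -0.0, 0.01], [-0.001, -0.001, 0.01], [-0.003, 0.0, 0.01], [-0.003, -0.002, 0.01], [-0.004, -0.001, 0.009], [-0.006, -0.001, 0.009], [-0.005, -0.002, 0.008], [-0.007, -0.002, 0.007], [-0.007, -0.003, 0.007], [-0.008, -0.002, 0.006], [-0.008, -0.003, 0.005], [-0.009, -0.002, 0.005], [-0.009, -0.003, 0.003], [-0.01, -0.003, 0.003], [-0.009, -0.003, 0.001], [-0.01, -0.003, 0.001], [-0.01, -0.003, -0.001], [-0.01, -0.003, -0.001], [-0.009, -0.003, -0.002]] [-0.129 -0.04   0.1  ]
```

Emit:
{"fn": "move_arm", "kwargs": {"turn": [[0, 0, 0], [0, 0, 0], [0, 0, 0], [0, 0, 0], [0, 0, 0], [0, 0, 0], [0, 0, 0], [0, 0, 0], [0, 0, 0], [0, 0, 0], [0, 0, 0], [0, 0, 0], [0, 0, 0], [0, 0, 0], [0, 0, 0], [0, 0, 0]], "dp": [[0.022, 0.007, 0], [0.022, 0.007, -0.011], [0.022, 0.007, -0.03], [0, 0, -0.03], [0, 0, -0.03], [0, 0, -0.03], [0, 0, -0.02], [0, 0, -0.01], [0, 0, 0], [0, 0, 0], [0, 0, 0], [0, 0, 0], [0, 0, 0], [0, 0, 0], [0, 0, 0], [0, 0, 0]], "fingers": [0.3, 0.4, 0.5, 0.5, 0.5, 0.5, 0.5, 0.5, 0.6, 0.7, 0.8, 0.9, 1, 1, 1, 1], "grip_force": 10}}

```text
clock: 12.3
eef_pos: [0.5958, 0.0377, 0.0438]
tool_rot: [-0.107, 0.106, -0.699, 0.699]
ft_force: [1.2, -1.3, 0.8]
grip_width: 0.0197
```

Emit:
{"fn": "move_arm", "kwargs": {"turn": [[0, 0, 0], [0, 0, 0], [0, 0, 0], [0, 0, 0], [0, 0, 0], [0, 0, 0], [0, 0, 0], [0, 0, 0]], "dp": [[-0.001, 0, 0.01], [-0.001, -0.001, 0.01], [-0.003, 0.0, 0.01], [-0.003, -0.002, 0.01], [-0.004, -0.001, 0.009], [-0.006, -0.001, 0.009], [-0.005, -0.002, 0.008], [0, 0, 0]], "fingers": [1, 1, 1, 1, 1, 1, 1, 1]}}

```text
clock: 13.1
eef_pos: [0.5711, 0.0304, 0.1106]
tool_rot: [0.106, -0.106, 0.699, -0.699]
ft_force: [-1.0, -0.4, -1.0]
grip_width: 0.0198
```

Small forces and a steady width, so I continue.

Emit:
{"fn": "move_arm", "kwargs": {"turn": [[0, 0, 0], [0, 0, 0], [0, 0, 0], [0, 0, 0], [0, 0, 0], [0, 0, 0], [0, 0, 0], [0, 0, 0], [0, 0, 0], [0, 0, 0], [0, 0, 0], [0, 0, 0], [0, 0, 0]], "dp": [[-0.007, -0.002, 0.007], [-0.007, -0.003, 0.007], [-0.008, -0.002, 0.006], [-0.008, -0.003, 0.005], [-0.009, -0.002, 0.005], [-0.009, -0.003, 0.003], [-0.01, -0.003, 0.003], [-0.009, -0.003, 0.001], [-0.01, -0.003, 0.001], [-0.01, -0.003, -0.001], [-0.01, -0.003, -0.001], [-0.009, -0.003, -0.002], [0, 0, 0]], "fingers": [1, 1, 1, 1, 1, 1, 1, 1, 1, 1, 1, 1, 1]}}

```text
clock: 14.4
eef_pos: [0.4633, -0.0031, 0.1431]
tool_rot: [0.105, -0.107, 0.699, -0.699]
ft_force: [-1.6, 0.3, 6.9]
grip_width: 0.0199
```

Emit:
{"fn": "move_arm", "kwargs": {"turn": [[0, 0, 0], [0, 0, 0], [0, 0, 0], [0, 0, 0], [0, 0, 0], [0, 0, 0], [0, 0, 0], [0, 0, 0], [0, 0, 0], [0, 0, 0], [0, 0, 0], [0, 0, 0]], "dp": [[0, 0, 0], [0, 0, 0], [0, 0, 0], [0, 0, 0.02], [0, 0, 0.03], [0, 0, 0.03], [0.015, 0.005, 0], [0.02, 0.006, 0], [0.02, 0.006, 0], [0.01, 0.003, 0], [0, 0, 0], [0, 0, 0]], "fingers": [0.5, 0.3, 0, 0, 0, 0, 0, 0, 0, 0, 0, 0]}}

```text
clock: 15.6
eef_pos: [0.5301, 0.0172, 0.2231]
tool_rot: [-0.106, 0.107, -0.699, 0.699]
ft_force: [-0.9, 0.0, -0.4]
grip_width: 0.0938
```

```bash
python3 - <<'E'
from h import *
snap('wrist','w5'); print(monitor.get_obs()['eef_pos'])
E
```

```text
[0.52995971 0.01710626 0.22322776]
```

Emit:
{"fn": "move_arm", "kwargs": {"turn": [[0, 0, 0], [0, 0, 0], [0, 0, 0], [0, 0, 0], [0, 0, 0], [0, 0, 0], [0, 0, 0], [0, 0, 0], [0, 0, 0], [0, 0, 0], [0, 0, 0]], "dp": [[-0.002, -0.02, 0], [-0.002, -0.03, 0], [-0.002, -0.04, 0], [-0.002, -0.04, 0], [-0.002, -0.04, 0], [0, -0.03, 0], [0, -0.02, 0], [0, -0.008, 0], [0, 0, 0], [0, 0, 0], [0, 0, 0]], "fingers": [0, 0, 0, 0, 0, 0, 0, 0, 0, 0, 0]}}

```text
clock: 16.75
eef_pos: [0.5213, -0.2085, 0.2233]
tool_rot: [0.107, -0.107, 0.699, -0.698]
ft_force: [0.8, -0.0, -0.2]
grip_width: 0.0937
```

```bash
python3 - <<'E'
from h import *
snap('wrist','w6'); print(monitor.get_obs()['eef_pos'],monitor.get_obs()['clock'])
crop('w5',230,80,390,280,2.5,'a'); crop('w6',230,80,390,280,2.5,'b')
cv2.imwrite('pics/c4.png',np.hstack([cv2.imread('pics/a.png'),cv2.imread('pics/b.png')]))
E
```

```text
[ 0.52133475 -0.20867909  0.22337572] 16.8
```

View pics/c4.png

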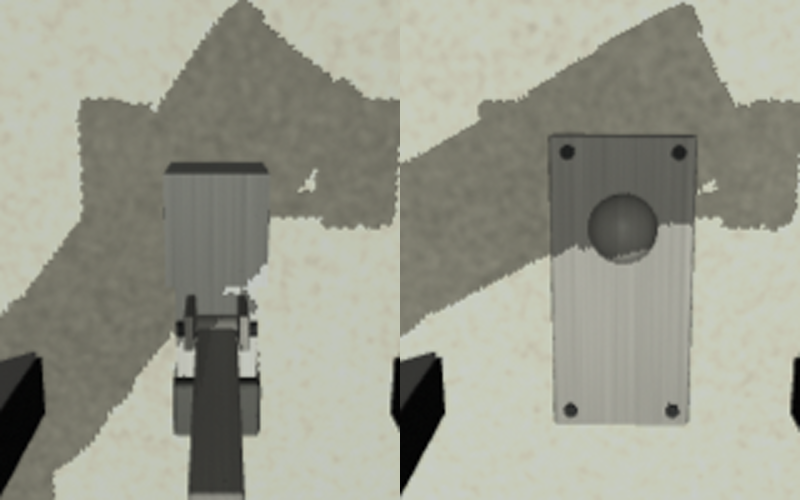

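The head is upright with the handle leaning back over the fin, housing front edge at crop (164–269,174). The plate corners are (549,137), (696,137), (689,424) and (555,424), with the ball at (623,229).

```bash
python3 - <<'E'
from fit import *
def C(uv,x,y,s,off=0): return [[x+(u-off+.5)/s-.5,y+(v+.5)/s-.5] for u,v in uv]
hd=[('w5',[[28,25.5,58],[28,-25.5,58],[28,25.5,0],[28,-25.5,0],[-86,24,44],[-86,-24,44]],C([(164,174),(269,174),(172,163),(263,163),(174,378),(260,378)],230,80,2.5))]
M=[[45,40,12],[45,-40,12],[-125,-40,12],[-125,40,12],[0,0,42]]
uv=C([(549,137),(696,137),(689,424),(555,424),(623,229)],230,80,2.5,400)
print(*fit(hd,[.54,.02,.3]))
for k in (4,5): print(*fit([('w6',M[:k],uv[:k])],[.53,-.207,.3]))
print(onz('w6',[uv[4]],.042))
x=Rt().as_matrix()[:,0]; print(np.arctan2(-x[1],-x[0]))
E
```

```text
[0.53984564 0.02110096 0.3020608 ] [[-0.2 -0.3]
 [ 0.5 -0.3]
 [-0.3 -0.6]
 [-0.  -0.6]
 [-0.6  2. ]
 [ 0.6  2. ]]
[ 0.53007321 -0.20765464  0.30496208] [[-0.5 -0.5]
 [ 0.5 -0.5]
 [-0.   0.8]
 [ 0.   0.8]]
[ 0.53008581 -0.20770679  0.3047231 ] [[-0.5 -0.5]
 [ 0.6 -0.5]
 [-0.   0.8]
 [ 0.   0.7]
 [-0.1 -0. ]]
[[ 0.53011433 -0.20782127  0.042     ]]
0.30504043760066313
```

Emit:
{"fn": "move_arm", "kwargs": {"turn": [[0, 0, 0], [0, 0, 0], [0, 0, 0], [0, 0, 0], [0, 0, 0], [0, 0, 0], [0, 0, 0], [0, 0, 0], [0, 0, 0], [0, 0, 0], [0, 0, 0], [0, 0, 0], [0, 0, 0], [0, 0, 0], [0, 0, 0], [0, 0, 0], [0, 0, 0], [0, 0, 0], [0, 0, 0]], "dp": [[0.002, 0.02, 0], [0.002, 0.03, 0], [0.002, 0.04, 0], [0.002, 0.04, 0], [0.002, 0.04, 0], [0.002, 0.03, 0], [0, 0.02, 0], [0.0005, 0.008, 0], [0, 0, 0], [0, 0, 0], [0, 0, -0.02], [0, 0, -0.03], [0, 0, -0.03], [0, 0, -0.03], [0, 0, -0.03], [0, 0, -0.03], [0, 0, -0.015], [0, 0, -0.01], [0, 0, 0]], "fingers": [0, 0, 0, 0, 0, 0, 0, 0, 0, 0, 0, 0, 0, 0, 0, 0, 0, 0, 0]}}

```text
clock: 18.7
eef_pos: [0.533, 0.0163, 0.0277]
tool_rot: [-0.105, 0.107, -0.699, 0.699]
ft_force: [0.2, 0.4, 0.4]
grip_width: 0.0938
```

Emit:
{"fn": "move_arm", "kwargs": {"turn": [[0, 0, 0], [0, 0, 0], [0, 0, 0], [0, 0, 0], [0, 0, 0], [0, 0, 0], [0, 0, 0], [0, 0, 0], [0, 0, 0], [0, 0, 0], [0, 0, 0], [0, 0, 0]], "dp": [[0, 0.003, -0.004], [0, 0, -0.003], [0, 0, 0], [0, 0, 0], [0, 0, 0], [0, 0, 0], [0, 0, 0], [0, 0, 0], [0, 0, 0], [0, 0, 0], [0, 0, 0], [0, 0, 0]], "fingers": [0, 0, 0.3, 0.4, 0.5, 0.7, 1, 1, 1, 1, 1, 1], "grip_force": 60}}

```text
clock: 19.9
eef_pos: [0.534, 0.0202, 0.0216]
tool_rot: [-0.107, 0.106, -0.699, 0.699]
ft_force: [1.7, -1.7, 0.9]
grip_width: 0.0511
```

Emit:
{"fn": "move_arm", "kwargs": {"turn": [[0, 0, 0], [0, 0, 0], [0, 0, 0], [0, 0, 0], [0, 0, 0], [0, 0, 0], [0, 0, 0], [0, 0, 0]], "dp": [[0, 0, 0.005], [0, 0, 0.01], [0, 0, 0.02], [0, 0, 0.02], [0, 0, 0.02], [0, 0, 0.015], [0, 0, 0], [0, 0, 0]], "fingers": [1, 1, 1, 1, 1, 1, 1, 1]}}

```text
clock: 20.7
eef_pos: [0.533, 0.0213, 0.1114]
tool_rot: [0.107, -0.107, 0.699, -0.699]
ft_force: [0.1, -0.3, -5.0]
grip_width: 0.0507
```

Emit:
{"fn": "move_arm", "kwargs": {"turn": [[0, 0, 0], [0, 0, 0], [0, 0, 0], [0, 0, 0], [0, 0, 0], [0, 0, 0], [0, 0, 0], [0, 0, 0], [0, 0, 0], [0, 0, 0], [0, 0, 0], [0, 0, 0], [0, 0, 0], [0, 0, 0]], "dp": [[-0.001, -0.01, 0], [-0.001, -0.02, 0], [-0.001, -0.025, 0], [-0.001, -0.025, 0], [-0.001, -0.025, 0], [-0.001, -0.025, 0], [-0.001, -0.025, 0], [-0.001, -0.025, 0], [-0.001, -0.025, 0], [0, -0.015, 0], [0, -0.009, 0], [0, 0, 0], [0, 0, 0], [0, 0, 0]], "fingers": [1, 1, 1, 1, 1, 1, 1, 1, 1, 1, 1, 1, 1, 1]}}

```text
clock: 22.1
eef_pos: [0.5247, -0.2065, 0.1112]
tool_rot: [0.107, -0.107, 0.699, -0.698]
ft_force: [0.3, -0.1, -5.3]
grip_width: 0.0506
```

```bash
python3 - <<'E'
from h import *
snap('scene','s2'); snap('wrist','w7'); o=monitor.get_obs(); print(o['eef_pos'],o['ft_force'],o['grip_width'])
crop('s2',220,110,300,220,5,'a'); crop('w7',230,80,390,300,2.5,'b')
cv2.imwrite('pics/c5.png',np.hstack([cv2.imread(f'pics/{n}.png')[:550,:400] for n in 'ab']))
x=Rt().as_matrix()[:,0]; print(np.arctan2(-x[1],-x[0]),x)
E
```

```text
[ 0.52482537 -0.20688618  0.11134925] [ 0.70906859 -0.10644658 -6.07310696] 0.05083361942356548
0.30465759410844656 [-9.53949715e-01 -2.99966554e-01 -8.45349129e-05]
```

View pics/c5.png

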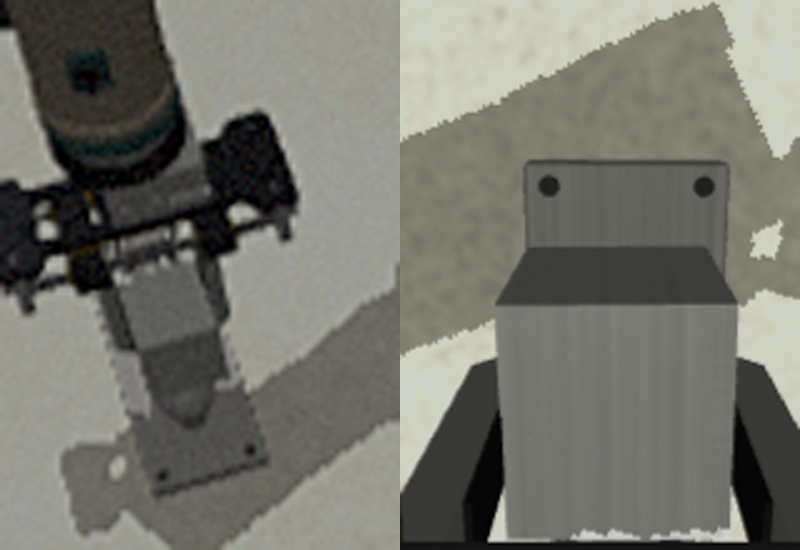

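```bash
python3 - <<'E'
from fit import *
def C(uv,x,y,s,off=0): return np.array([[x+(u-off+.5)/s-.5,y+(v+.5)/s-.5] for u,v in uv])
M=np.array([[28,25.5,58],[28,-25.5,58],[28,25.5,0],[28,-25.5,0]])/1e3
uv=C([(496,303),(737,303),(525,247),(707,247)],230,80,2.5,400)
def pred(p): return proj('w7',Ro.from_euler('zy',[p[2],p[3]]).apply(M)+[p[0],p[1],p[4]])
f=lambda p:np.r_[(pred(p)-uv).ravel(),(p[4]-.0897)*1000]
r=least_squares(f,[.53,-.207,.3,0,.09]); print(r.x,r.fun.round(1))
f2=lambda p:(pred([*p,0,.0897])-uv).ravel()
r=least_squares(f2,[.53,-.207,.3]); print(r.x,r.fun.round(1))
print('plate',*fit([('w7',[[45,40,12],[45,-40,12]],C([(525,162),(728,162)],230,80,2.5,400))],[.53,-.207,.3]))
E
```

```text
[ 0.52970135 -0.20405122  0.30430482  0.00948959  0.08961102] [-0.7 -0.   0.5 -0.   1.   0.  -0.8  0.  -0.1]
[ 0.53014435 -0.20403625  0.30507976] [-0.9  0.4  0.5  0.4  1.1 -0.5 -0.6 -0.5]
plate [ 0.53066083 -0.20765868  0.30481179] [[-0.9  0. ]
 [ 0.9  0. ]]
```

The head (front edge crop (496–737,303)) is level and sits 3 to 4 mm off the plate centre line sideways. I correct that and lower it in steps.

Emit:
{"fn": "move_arm", "kwargs": {"turn": [[0, 0, 0], [0, 0, 0], [0, 0, 0], [0, 0, 0], [0, 0, 0], [0, 0, 0], [0, 0, 0], [0, 0, 0], [0, 0, 0], [0, 0, 0]], "dp": [[0.001, -0.003, 0], [0, 0, 0], [0, 0, -0.01], [0, 0, -0.01], [0, 0, -0.004], [0, 0, -0.004], [0, 0, -0.004], [0, 0, -0.004], [0, 0, 0], [0, 0, 0]], "fingers": [1, 1, 1, 1, 1, 1, 1, 1, 1, 1]}}

```text
clock: 23.2
eef_pos: [0.5256, -0.2114, 0.0755]
tool_rot: [-0.107, 0.107, -0.699, 0.699]
ft_force: [0.7, 0.1, -4.9]
grip_width: 0.0504
```

Emit:
{"fn": "move_arm", "kwargs": {"turn": [[0, 0, 0], [0, 0, 0], [0, 0, 0], [0, 0, 0], [0, 0, 0], [0, 0, 0]], "dp": [[0, 0, -0.004], [0, 0, -0.004], [0, 0, -0.004], [0, 0, -0.004], [0, 0, 0], [0, 0, 0]], "fingers": [1, 1, 1, 1, 1, 1]}}

```text
clock: 23.8
eef_pos: [0.5255, -0.2114, 0.0593]
tool_rot: [0.107, -0.107, 0.699, -0.699]
ft_force: [1.1, 0.4, -5.5]
grip_width: 0.0506
```

Emit:
{"fn": "move_arm", "kwargs": {"turn": [[0, 0, 0], [0, 0, 0], [0, 0, 0], [0, 0, 0], [0, 0, 0], [0, 0, 0], [0, 0, 0], [0, 0, 0]], "dp": [[0, 0, -0.005], [0, 0, -0.005], [0, 0, -0.005], [0, 0, -0.005], [0, 0, -0.003], [0, 0, -0.001], [0, 0, 0], [0, 0, 0]], "fingers": [1, 1, 1, 1, 1, 1, 1, 1]}}

```text
clock: 24.6
eef_pos: [0.5257, -0.2114, 0.0356]
tool_rot: [-0.107, 0.107, -0.699, 0.699]
ft_force: [-0.1, 0.0, -7.3]
grip_width: 0.051
```

Emit:
{"fn": "move_arm", "kwargs": {"turn": [[0, 0, 0], [0, 0, 0], [0, 0, 0], [0, 0, 0], [0, 0, 0], [0, 0, 0]], "dp": [[0, 0, -0.001], [0, 0, -0.001], [0, 0, -0.001], [0, 0, -0.001], [0, 0, 0], [0, 0, 0]], "fingers": [1, 1, 1, 1, 1, 1]}}

```text
clock: 25.2
eef_pos: [0.5259, -0.2113, 0.0335]
tool_rot: [0.107, -0.106, 0.699, -0.699]
ft_force: [-3.6, 3.1, 13.7]
grip_width: 0.0506
```

Emit:
{"fn": "move_arm", "kwargs": {"turn": [[0, 0, 0], [0, 0, 0], [0, 0, 0], [0, 0, 0], [0, 0, 0], [0, 0, 0], [0, 0, 0], [0, 0, 0], [0, 0, 0], [0, 0, 0], [0, 0, 0], [0, 0, 0], [0, 0, 0], [0, 0, 0], [0, 0, 0], [0, 0, 0], [0, 0, 0], [0, 0, 0]], "dp": [[0, 0, 0], [0, 0, 0], [0, 0, 0], [0, 0, 0], [0, 0, 0.02], [0, 0, 0.03], [0, 0, 0.03], [0, 0, 0.03], [0, 0, 0.03], [0, 0, 0.03], [0, 0, 0.02], [-0.018, -0.005, 0], [-0.02, -0.006, 0], [-0.02, -0.006, 0], [-0.015, -0.004, 0], [0, 0, 0], [0, 0, 0], [0, 0, 0]], "fingers": [0.4, 0.2, 0, 0, 0, 0, 0, 0, 0, 0, 0, 0, 0, 0, 0, 0, 0, 0]}}

```text
clock: 27.0
eef_pos: [0.4538, -0.232, 0.2214]
tool_rot: [-0.107, 0.107, -0.699, 0.699]
ft_force: [0.5, 0.4, -1.1]
grip_width: 0.0942
```

```bash
python3 - <<'E'
from h import *
o=monitor.get_obs(); print(o['clock'],o['eef_pos'],o['ft_force'])
E
python3 arc.py 1.88 0.06 19 0.305 0.106
```

```text
27.0 [ 0.45377268 -0.23195005  0.22139056] [ 0.46710377  0.38897318 -1.05969994]
[[0.009, 0.003, 0.003], [0.01, 0.003, 0.001], [0.01, 0.003, 0.001], [0.009, 0.003, 0.0], [0.01, 0.003, -0.001], [0.009, 0.003, -0.003], [0.01, 0.003, -0.003], [0.008, 0.003, -0.004], [0.009, 0.002, -0.005], [0.008, 0.003, -0.006], [0.007, 0.002, -0.006], [0.007, 0.002, -0.007], [0.006, 0.002, -0.008], [0.006, 0.002, -0.009], [0.004, 0.001, -0.009], [0.004, 0.002, -0.009], [0.003, 0.001, -0.01], [0.002, 0.0, -0.01], [0.001, 0.0, -0.01]] [ 0.132  0.041 -0.095]
```

Emit:
{"fn": "move_arm", "kwargs": {"turn": [[0, 0, 0], [0, 0, 0], [0, 0, 0], [0, 0, 0], [0, 0, 0], [0, 0, 0], [0, 0, 0], [0, 0, 0], [0, 0, 0], [0, 0, 0], [0, 0, 0], [0, 0, 0], [0, 0, 0]], "dp": [[-0.001, 0, -0.02], [0, 0, -0.025], [0, 0, -0.015], [0, 0, -0.006], [0, 0, 0], [0, 0, 0], [0, 0, 0], [0, 0, 0], [0, 0, 0], [0, 0, 0], [0, 0, 0], [0, 0, 0], [0, 0, 0]], "fingers": [0.3, 0.4, 0.5, 0.5, 0.6, 0.7, 0.8, 0.9, 1, 1, 1, 1, 1], "grip_force": 10}}

```text
clock: 28.3
eef_pos: [0.4519, -0.2328, 0.1558]
tool_rot: [-0.107, 0.106, -0.699, 0.699]
ft_force: [0.4, -1.5, 2.3]
grip_width: 0.0187
```

Emit:
{"fn": "move_arm", "kwargs": {"turn": [[0, 0, 0], [0, 0, 0], [0, 0, 0], [0, 0, 0], [0, 0, 0], [0, 0, 0], [0, 0, 0], [0, 0, 0], [0, 0, 0], [0, 0, 0]], "dp": [[0.009, 0.003, 0.003], [0.01, 0.003, 0.001], [0.01, 0.003, 0.001], [0.009, 0.003, 0.0], [0.01, 0.003, -0.001], [0.009, 0.003, -0.003], [0.01, 0.003, -0.003], [0.008, 0.003, -0.004], [0.009, 0.002, -0.005], [0, 0, 0]], "fingers": [1, 1, 1, 1, 1, 1, 1, 1, 1, 1]}}

```text
clock: 29.3
eef_pos: [0.5378, -0.2058, 0.144]
tool_rot: [-0.108, 0.106, -0.699, 0.699]
ft_force: [0.1, -0.8, 0.2]
grip_width: 0.0041
```

The pinch slipped off (width 4 mm). I need to look.

```bash
python3 - <<'E'
from h import *
snap('scene','s3'); snap('wrist','w8')
crop('s3',220,90,300,200,5,'a'); crop('w8',220,100,420,375,2,'b')
cv2.imwrite('pics/c6.png',np.hstack([cv2.imread(f'pics/{n}.png')[:550,:400] for n in 'ab']))
E
```

```text
(no output)
```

View pics/c6.png

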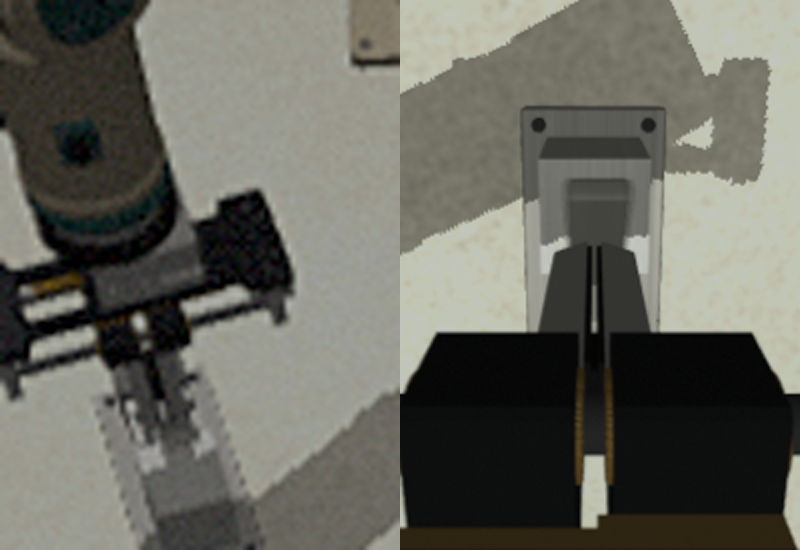

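The wrist view shows the head seated (plate front (521–665,108), housing front at y≈158). The handle lies forward of the fingers at about 0.7 rad, end at (600,190), so it was pushed over the hump before it slipped. Closed fingers can press it down from above.

Emit:
{"fn": "move_arm", "kwargs": {"turn": [[0, 0, 0], [0, 0, 0], [0, 0, 0], [0, 0, 0], [0, 0, 0], [0, 0, 0], [0, 0, 0], [0, 0, 0], [0, 0, 0], [0, 0, 0], [0, 0, 0]], "dp": [[0, 0, 0.02], [0.008, 0.003, 0], [0.008, 0.002, 0], [0, 0, -0.01], [0, 0, -0.01], [0, 0, -0.01], [0, 0, -0.01], [0, 0, -0.01], [0, 0, -0.01], [0, 0, -0.01], [0, 0, 0]], "fingers": [1, 1, 1, 1, 1, 1, 1, 1, 1, 1, 1]}}

```text
clock: 30.5
eef_pos: [0.5506, -0.2009, 0.0929]
tool_rot: [0.106, -0.107, 0.699, -0.699]
ft_force: [-0.5, -0.2, 0.6]
grip_width: 0.0006
```

Emit:
{"fn": "move_arm", "kwargs": {"turn": [[0, 0, 0], [0, 0, 0], [0, 0, 0], [0, 0, 0], [0, 0, 0], [0, 0, 0]], "dp": [[0, 0, -0.004], [0, 0, -0.003], [0, 0, -0.003], [0, 0, -0.002], [0, 0, -0.001], [0, 0, 0]], "fingers": [1, 1, 1, 1, 1, 1]}}

```text
clock: 31.1
eef_pos: [0.5515, -0.2013, 0.0814]
tool_rot: [0.107, -0.107, 0.699, -0.699]
ft_force: [0.6, -0.2, -1.0]
grip_width: 0.0005
```

Emit:
{"fn": "move_arm", "kwargs": {"turn": [[0, 0, 0], [0, 0, 0], [0, 0, 0], [0, 0, 0], [0, 0, 0]], "dp": [[0, 0, -0.001], [0, 0, -0.001], [0, 0, -0.001], [0, 0, 0], [0, 0, 0]], "fingers": [1, 1, 1, 1, 1]}}

```text
clock: 31.6
eef_pos: [0.5517, -0.2014, 0.08]
tool_rot: [0.107, -0.106, 0.699, -0.699]
ft_force: [-2.5, 1.5, 12.7]
grip_width: 0.0002
```

Emit:
{"fn": "move_arm", "kwargs": {"turn": [[0, 0, 0], [0, 0, 0], [0, 0, 0], [0, 0, 0]], "dp": [[0, 0, -0.001], [0, 0, -0.001], [0, 0, 0], [0, 0, 0]], "fingers": [1, 1, 1, 1]}}

```text
clock: 32.0
eef_pos: [0.5518, -0.2015, 0.0797]
tool_rot: [0.107, -0.106, 0.699, -0.699]
ft_force: [-5.8, 3.8, 25.1]
grip_width: 0.0006
```

Emit:
{"fn": "move_arm", "kwargs": {"turn": [[0, 0, 0], [0, 0, 0], [0, 0, 0], [0, 0, 0], [0, 0, 0], [0, 0, 0], [0, 0, 0], [0, 0, 0], [0, 0, 0]], "dp": [[0, 0, 0.01], [0, 0, 0.02], [0, 0, 0.03], [0, 0, 0.03], [-0.015, -0.004, 0.03], [-0.015, -0.004, 0.03], [0, 0, 0], [0, 0, 0], [0, 0, 0]], "fingers": [1, 1, 1, 0.5, 0, 0, 0, 0, 0]}}

```text
clock: 32.9
eef_pos: [0.5215, -0.2084, 0.2254]
tool_rot: [0.107, -0.107, 0.699, -0.699]
ft_force: [0.1, -0.3, 0.2]
grip_width: 0.0454
```

```bash
python3 - <<'E'
from h import *
snap('wrist','w9'); snap('scene','s4'); o=monitor.get_obs(); print(o['eef_pos'],o['ft_force'],o['clock'])
crop('w9',230,80,390,280,2.5,'a'); crop('s4',215,130,315,230,4,'b')
c=cv2.resize(cv2.imread('pics/s4.png')[100:300,60:560],(400,160))
b=np.vstack([cv2.imread('pics/b.png')[:340],c])
cv2.imwrite('pics/c7.png',np.hstack([cv2.imread('pics/a.png'),b]))
E
```

```text
[ 0.52143489 -0.20853824  0.2250927 ] [ 0.29289584 -0.15261373  0.0678048 ] 33.0
```

View pics/c7.png

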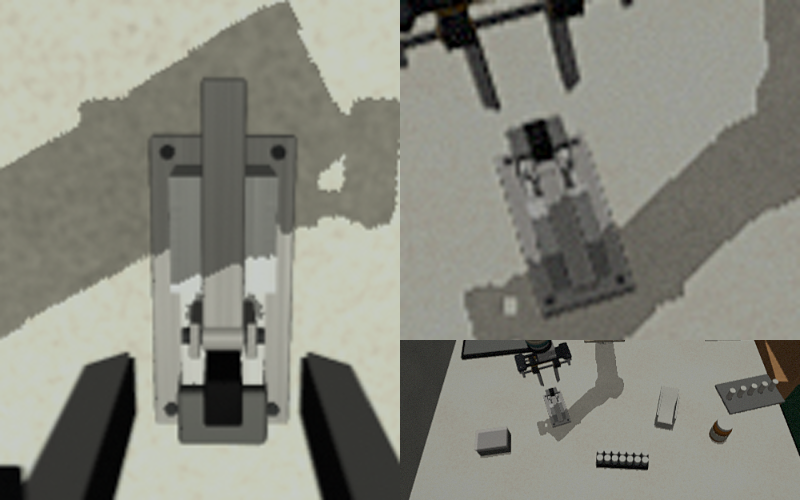

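The head sits along the plate, tail over the long end. The handle is down, its end at crop (203–246,78), and the bystanders are in place. One numeric check before handing in.

```bash
python3 - <<'E'
from fit import *
def pr(P): 
    R=Ro.from_euler('z',.305).apply(np.array(P)/1e3)+[.5301,-.2077,0]; return ((proj('w9',R)-[230,80]+.5)*2.5-.5).round(0).tolist()
print('handle end down',pr([[72,10,80],[72,-10,80]]),'at .15rad',pr([[71,10,97],[71,-10,97]]))
print('housing top front',pr([[28,25.5,70],[28,-25.5,70]]),'reader rear',pr([[-118,24,56],[-118,-24,56]]))
for n in ('rack','jar','tip'): pass
a,b=[cv2.imread(f'pics/{n}.png').astype(int) for n in ('scene0','s4')]
for n,(x0,y0,x1,y1) in dict(rack=(300,232,375,266),jar=(442,198,478,230),tip=(150,205,203,246)).items(): print(n,abs(a-b)[y0:y1,x0:x1].mean())
E
```

```text
handle end down [[200.0, 82.0], [246.0, 82.0]] at .15rad [[200.0, 84.0], [248.0, 84.0]]
housing top front [[168.0, 180.0], [278.0, 180.0]] reader rear [[178.0, 449.0], [267.0, 449.0]]
rack 4.414901960784314
jar 4.37962962962963
tip 4.310477067034821
```

```bash
python3 -c "
from h import *
print(close_job())"
```

```text
the job is handed in; nothing more can be done
None
```

I handed the job in at about 33 s of arm time. The head is on the base plate with its tail along the long end, and the handle is pressed down.

**What I did:**
1. I lifted the head out of the bay by its fin and stood it upright on the open bench.
2. I let go and raised the handle to about 1.88 rad with a light pinch.
3. I took the head again by the housing, and it went over the ball without side force. It met the plate with the tool at 33.5 mm; I expected 33.6 mm.
4. I pressed the handle down with closed fingers.

**Last checks:**
- **Handle:** the fingers met it at 80 mm, the height of the flat bar on a seated head, and it stayed there under 25 N. The picture alone could not have told "down" from about 0.15 rad up.
- **Head position:** the last pictures agree with a seated head to within about 6 px of a 2.5x enlarged crop, roughly 2–3 mm.
- **Bystanders:** the rack, jar and tip box areas of the scene picture changed only by an even noise level.
- **Gripper:** it was clear of everything when I handed in.

**What went wrong:** while closing the handle, the pinch slipped off partway. The handle had already swung forward to about 0.7 rad, so I finished with the push from above. A later picture showed the head had stayed in place.

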